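# Close the loaded pitch warmer and hold its stuck lid ajar

### The job

The pitch warmer's drawer has been loaded: first push the drawer fully home. Then take the handle of the lid on top, break the lid free of the old pitch that glues it down without letting it fly wide open, and finish while holding it still by the handle with its front edge raised about 30 mm, so that the box can air. Leave the beaker, jar, hammer and punch that lie around the warmer where they are.

Things in the scene. Friction and masses are not known exactly. Their poses are not given: they have to be found in the camera images.
- warmer: pitch warmer, a fixed grey sheet-metal box 200 mm deep (its x), 240 mm wide (its y), 130 mm high, with a drawer in its front and a flat lid on top, hinged along its back top edge (100 mm behind the centre, 130 mm above the table); the front faces its -x. Origin under its centre, z up; it stands on the table turned by up to 0.25 rad
- drawer (a joint): how far the loaded drawer stands out of the warmer's front, along the warmer's -x, in m: 0 fully home, at most 0.10. It slides with some 2 N of friction and stays where it is left
- drawer_pull (a point): middle of the drawer's round wooden pull bar: 14 mm thick, 110 mm long along the warmer's y, 70 mm above the table, axis 45 mm in front of the drawer's face (and so 153 mm in front of the warmer's centre when home), on two 10 mm posts 45 mm either side of the middle. The face is 85 mm tall. Site axes are those of the warmer
- lid (a joint): lid's opening angle in rad: 0 shut, grows as its front edge (over the drawer) rises; 0.15 lifts that edge 30 mm; stop at 0.45. Old pitch glues it down: lifting at the handle takes some 13 to 20 N in all to break it free, the peak coming in the first 4 mm; past 9 mm (0.055 rad) the pitch has let go and only the lid's weight (0.4 to 0.7 kg) and a little drag are left. Let go, it falls shut
- lid_grip (a point): middle of the lid's round wooden handle bar: 14 mm thick, 120 mm long along the warmer's y, on two 10 mm posts 48 mm either side of the middle. With the lid shut its axis is 165 mm in front of the hinge line (65 mm in front of the warmer's centre), 184 mm above the table and 43 mm above the lid's top face. The lid is an aluminium plate 206 mm (front to back) x 250 mm, top face 141 mm above the table. Site axes are those of the lid
- punch_cup: bystander: copper beaker 72 mm wide, 90 mm tall, holding steel punches that reach 150 mm; origin under its centre; leave it alone
- jar: bystander: amber jar 64 mm wide, 85 mm tall with a steel cap; origin under its centre; leave it alone
- hammer: bystander: chasing hammer about 240 mm long lying flat; origin under its middle; leave it alone
- punch: bystander: square steel punch 132 mm long, 8 mm thick, lying flat; origin under its middle; leave it alone

How it is judged:
On the way, in this order (a step that is already met when the one before it is completed fails the run):
1. the drawer is pushed home (within 4 mm) while the lid is still shut (value of joint drawer below 0.004 m and value of joint lid below 0.02 rad), for 0.2 s.
2. the lid, held by the fingers, is free of the pitch (opened past 0.07 rad) (value of joint lid above 0.07 rad and contact force between the fingers and lid above 1 N), for 0.2 s.
At the end, for the whole second after the job is handed in: The drawer is home (within 6 mm), the lid is held still by the fingers at 0.09 to 0.22 rad (front edge about 18 to 45 mm up, moving slower than 0.05 rad/s), and beaker, jar, hammer and punch are within 30 mm of where they were (value of joint drawer below 0.006 m and value of joint lid between 0.09 and 0.22 rad and velocity of joint lid between -0.05 and 0.05 rad/s and contact force between the fingers and lid above 1 N and distance of each of punch_cup, jar, hammer, punch from where it was at the start of the episode below 0.03 m); the arm keeps its last pose, push and grip.
It fails at once if the lid flies or is thrown wide open (past 0.34 rad, front edge 70 mm up) (value of joint lid above 0.34 rad).
It fails at once if the lid is opened before the drawer is shut (value of joint lid above 0.05 rad and value of joint drawer above 0.012 m).
It fails at once if a bystander is moved more than 30 mm (distance of any of punch_cup, jar, hammer, punch from where it was at the start of the episode above 0.03 m).
It also fails if it takes over 51 s, if anything falls off the work surface, if the arm or the gripper's body presses on something with over 40 N, if the wrist force passes 120 N, or if a joint passes its speed limit or range.

### The arm

A 6-joint arm with a two-finger parallel gripper is mounted at the origin on the work surface. World frame = base frame: x ahead of the robot, y to its left, z up, the work surface at z = 0. Lengths are in m, angles in rad, forces in N, time in s.
With the tool pointing down it reaches from about 0.375 to 0.9 m from the base axis. Payload 3.1 kg.
Tool frame: the origin (TCP) lies midway between the tips of the shut fingers; the grasp point (between the pads) lies 19 mm behind it; z points along the fingers, y is the line along which they close (so a half turn about z gives the same grasp; the last joint's range is limited). The gripper opens to 85 mm and grips with 20 to 120 N. Pads are 22 mm wide; open, the fingers measure 114 mm over their backs; the gripper's body (76 mm by 85 mm) begins 54 mm behind the grasp point. The pads swing forward as they close: fully open they stand 13 mm farther back than shut.
Start: joints at [0.95, 0.527, 1.433, -0, 1.181, -0.178], TCP at [0.268, 0.565, 0.231] pointing down, gripper open.
Joint ranges: [-3.08, 3.08], [-0.75, 2.2], [0.22, 2.44], [-1.43, 4.57], [0, 2.65], [-2.85, 2.85]. Speed limits (rad/s): [2.79, 2.79, 3.14, 3.14, 3.14, 3.14].

### API

Orientations are given as a unit quaternion [x, y, z, w].
In Python, from station import manip gives the robot as it stands.
- The arm moves only by the tool step_arm, never from a script. Its argument "targets" is text: rows parted by semicolons, each of 4 numbers parted by spaces: the shift along the tool's x, y, z in mm, then the turn about the tool's z in degrees. A call has 1 to 12 rows; each row is the pose to reach, as a shift and turn from the pose commanded when the call began, along the tool's axes at that moment; what a row does not reach only later rows make up. A row lasts 1/10 s, in which the tool goes at most 50 mm and 8.59 degrees, less where a joint would pass 70% of its speed; a pose out of reach is approached as far as the arm can. A call with a gripper value outside its range is refused whole. "gripper" is the closure, from 0 (fully open) to 1 (shut), set as the call begins (left out, the last holds). The fingers move at their own pace and stop on an object; "squeeze" is the grip in N (left out, the last holds). Time passes only in rows, so rows that repeat a pose let the fingers close. It gives the time, the measured TCP pose, the force, the opening and the grip force at its end, in the units of the state.
- manip.sense(): the state, without advancing time (a new reading comes with each control period).
- manip.snapshot(name): name is "scene" or "top"; returns the picture (384x512x3 uint8, red, green, blue); there is no depth.
- manip.get_calibration(name): a dict with "fov_y" (degrees; the focal length in pixels is half the picture's height over the tangent of half this angle, whatever the lens; pixels are square), "cx", "cy" (the principal point, pixels), "extrinsics" (4x4, takes a point from camera to world coordinates). Camera axes: x right, y down, z forward; pixel columns grow to the right and rows downward; lengths in m; the calibration is good to about 2 mm. A picture is of the moment at which its call begins. get_calibration takes no time and is no camera call.
- manip.sign_off(): hands the job in; it is judged then, once.
Trained networks look in the newest picture that a camera, given by its name, has taken for a name from the list of things; names that differ only in an ending like _2 or _b are one class to them, and where a whole thing is asked for, a point or a joint stands for the part that bears it (a point fixed in the world has none). Each returns a list of dicts, best first, with "p" (0 to 1); they miss things now and then, are a little off and sometimes report something else, mostly with a low value. They report only what shows in the picture. A call takes as long as a camera call.
- manip.recognise(camera, query): "position" ([column, row] in pixels, amid what is visible of it).
- manip.masks_of(camera, query): "pixels" (384x512 bool, what is visible of it) and "position" ([column, row] in pixels, amid what is visible of it).
- manip.mark_of(camera, query): "position" ([column, row] in pixels: a listed point, or the origin of a listed thing).
The state is a dict: "t": time; "q": joint angles; "qd": joint speeds; "tau": joint torques, N m; "tcp_pos": TCP position; "tool_rot": TCP orientation; "force": force on the tool from outside, world axes, zero at the start; "ft_torque": the same for the moment, N m; "finger_gap": opening from 0.0 (shut) to 1.0 (fully open); "gripper_force": force on a finger pad.
Only numpy, scipy, OpenCV 4.12 (cv2) and the standard library are available. Lean on these libraries where they do the work, as an engineer would, in place of code of your own. Each camera call takes 0.05 s, during which the arm holds its last target. There are 200 camera calls.

## Working session

There is one attempt and no reset: what is moved stays moved. The work goes in short steps, Python scripts to look and compute and a tool call to move; the robot and the scene stay as the last step left them, time stands still between calls to the robot, and variables do not carry over. Pictures are saved under pics/ and viewed, at most 10 in all, crops included, and the job is handed in when it is done.

Besides the shell and the picture viewer there is one more tool, called after ">>>" as name(argument=value, ...), one argument or row to a line, values as JSON. step_arm: Moves the arm, as the interface text tells. Its arguments: {"type":"object","properties":{"targets":{"type":"string"},"gripper":{"type":"number"},"squeeze":{"type":"number"}},"required":["targets"]}

```bash
mkdir -p pics
cat > h.py <<'E'
import numpy as np, cv2
from station import manip
def cal(n):
    c=manip.get_calibration(n); f=192/np.tan(np.radians(c["fov_y"])/2); return f,c["cx"],c["cy"],np.array(c["extrinsics"])
def ray(n,p):
    f,cx,cy,E=cal(n); d=E[:3,:3]@np.array([(p[0]-cx)/f,(p[1]-cy)/f,1]); return E[:3,3],d
def at_z(n,p,z):
    o,d=ray(n,p); return o+d*(z-o[2])/d[2]
def proj(n,X):
    f,cx,cy,E=cal(n); x=E[:3,:3].T@(np.array(X)-E[:3,3]); return np.array([f*x[0]/x[2]+cx,f*x[1]/x[2]+cy])
E
python3 - <<'E'
from h import *
ims=[manip.snapshot(n) for n in("scene","top")]
for n,i in zip(("scene","top"),ims): cv2.imwrite(f"pics/{n}0.png",i[:,:,::-1])
Z=dict(drawer_pull=.07,lid_grip=.184,warmer=0,punch_cup=0,jar=0,hammer=0,punch=0)
for q,z in Z.items():
  for n in("scene","top"):
    for r in manip.mark_of(n,q)[:2]:
        print(q,n,np.round(r["position"],1),round(r["p"],2),np.round(at_z(n,r["position"],z),3))
for n in("scene","top"): print(n,np.round(cal(n)[3][:3],2).tolist())
s=manip.sense();print(s["t"],s["tcp_pos"],s["tool_rot"],s["force"])
E
```

```text
drawer_pull scene [275.7 143. ] 0.95 [ 0.475 -0.011  0.07 ]
drawer_pull top [261.2 278.8] 0.63 [ 0.48 -0.01  0.07]
lid_grip scene [265.5 174.8] 0.67 [0.604 0.019 0.184]
lid_grip top [248.9 214.7] 0.8 [0.605 0.015 0.184]
warmer scene [254.5 228. ] 0.74 [0.68  0.031 0.   ]
warmer scene [274.2 144.4] 0.5 [ 0.448 -0.024  0.   ]
warmer top [245.3 192.2] 0.55 [0.67  0.028 0.   ]
punch_cup scene [324.6 262.4] 0.91 [0.68  0.224 0.   ]
punch_cup top [162.3 189.4] 0.61 [0.675 0.221 0.   ]
punch_cup top [257.  280.9] 0.16 [ 0.469 -0.002  0.   ]
jar scene [168.5 223.1] 0.86 [ 0.765 -0.169  0.   ]
jar scene [251.2 226.8] 0.74 [0.681 0.022 0.   ]
jar top [328.5 148.6] 0.6 [ 0.776 -0.165  0.   ]
hammer scene [207.9 124.3] 0.67 [ 0.475 -0.215  0.   ]
hammer top [357.8 279. ] 0.91 [ 0.477 -0.228  0.   ]
punch scene [345.1 166.4] 0.67 [0.421 0.173 0.   ]
punch top [185.9 301.3] 0.55 [0.421 0.157 0.   ]
scene [[-0.45, 0.85, -0.29, 0.87], [0.9, 0.42, -0.14, 0.13], [0.01, -0.32, -0.95, 0.93]]
top [[0.01, -0.99, 0.12, 0.55], [-1.0, -0.01, 0.02, 0.0], [-0.01, -0.12, -0.99, 0.9]]
0.8 [0.26775286 0.56473237 0.23134855] [2.19623783e-01 9.75584641e-01 4.66369208e-05 5.14527237e-06] [ 0.61416119 -0.20733005 -0.9698976 ]
```

View pics/top0.png

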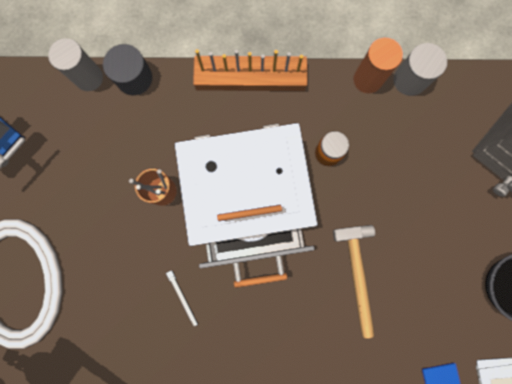

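View pics/scene0.png

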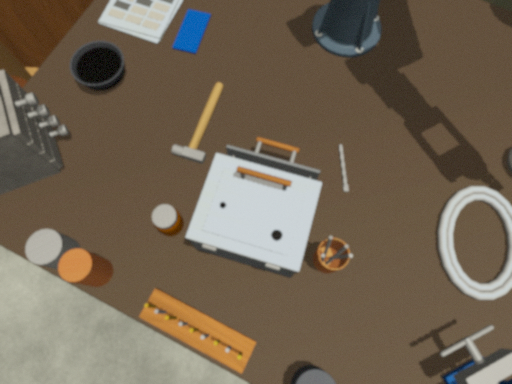

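Run:
```python
from h import *
# yaw from bars in image: long-axis direction of handle masks back-projected at their heights
for n in("scene","top"):
  manip.snapshot(n)
  for q,z in(("lid_grip",.141),("drawer_pull",.07)):
    for r in manip.masks_of(n,q)[:1]:
      m=r["pixels"]; print(n,q,r["p"],m.sum(),r["position"])
      cv2.imwrite(f"pics/m_{n}_{q}.png",m.astype(np.uint8)*255)
      ys,xs=np.nonzero(m); P=np.array([at_z(n,p,z)[:2] for p in zip(xs,ys)])
      (c,sz,a)=cv2.minAreaRect(P.astype(np.float32)*1000); print(np.round(c,1),np.round(sz,1),round(a,2))
```

```text
scene drawer_pull 0.64 1271 [271.1, 159.8]
[505.5  -1.7] [ 74.6 235.8] 8.36
top lid_grip 0.95 13147 [246.6, 185.5]Traceback (most recent call last):
  File "<stdin>", line 9, in <module>
  File "h.py", line 8, in at_z
    o,d=ray(n,p); return o+d*(z-o[2])/d[2]
        ~~~^^^^^
  File "h.py", line 6, in ray
    f,cx,cy,E=cal(n); d=E[:3,:3]@np.array([(p[0]-cx)/f,(p[1]-cy)/f,1]); return E[:3,3],d
              ~~~^^^
  File "h.py", line 4, in cal
    c=manip.get_calibration(n); f=192/np.tan(np.radians(c["fov_y"])/2); return f,c["cx"],c["cy"],np.array(c["extrinsics"])
ValueError: time passes only in moves, steps and waits
```

The top view shows the drawer partly out with its pull bar at about (261,279). The lid bar runs from (219,217) to (281,209), the beaker is to the left at (152,186), the punch at (182,298) and the hammer head at (355,233). The scene view agrees. Next I'll refine yaw from the orange bars.

```bash
python3 - <<'E'
import re
s=open('h.py').read()
s=s.replace("def cal(n):","from functools import lru_cache\n@lru_cache(None)\ndef cal(n):")
open('h.py','w').write(s)
E
python3 - <<'E'
from h import *
B={"top":{"lid":(210,198,290,226,.184),"pull":(228,268,296,292,.07)},"scene":{"lid":(230,160,296,192,.184),"pull":(252,132,304,158,.07)}}
for n in B:
  im=cv2.imread(f"pics/{n}0.png"); hsv=cv2.cvtColor(im,cv2.COLOR_BGR2HSV)
  for q,(a,b,c,d,z) in B[n].items():
    m=cv2.inRange(hsv[b:d,a:c],(5,120,90),(20,255,255)); k,l,st,_=cv2.connectedComponentsWithStats(m); i=1+st[1:,4].argmax()
    ys,xs=np.nonzero(l==i); P=np.array([at_z(n,p,z)[:2] for p in zip(xs+a,ys+b)])*1000
    c0,sz,an=cv2.minAreaRect(P.astype(np.float32)); u=np.linalg.svd(P-P.mean(0),full_matrices=False)[2][0]; u*=np.sign(u[1])
    print(n,q,len(xs),np.round(c0,1),np.round(sz,1),"yaw",round(np.arctan2(-u[0],u[1]),3))
E
```

```text
top lid 349 [608.8  14.4] [ 10.2 116.4] yaw 0.169
top pull 390 [478.   -7.9] [ 15.8 113.8] yaw 0.168
scene lid 230 [609.8  16.6] [ 11.4 113.7] yaw 0.17
scene pull 297 [476.4  -6.7] [ 20.3 116.7] yaw 0.162
```

>>> step_arm(
  targets="-20 -22 0 3; -50 -56 0 8; -84 -93 0 13; -118 -130 0 18; -152 -167 0 23; -186 -204 0 28; -220 -241 0 33; -254 -278 0 38; -288 -315 0 43; -322 -352 0 48; -356 -389 0 52; -385 -420 0 55",
  gripper=1,
)

```text
t: 2.25
tcp_pos: [0.4363, 0.0179, 0.2317]
tool_rot: [0.647, 0.763, 0.0, 0.001]
force: [0.9, -0.7, -0.3]
finger_gap: 0.003
gripper_force: 0.0
```

```bash
cat >> h.py <<'E'
from scipy.spatial.transform import Rotation as R
def state():
    s=manip.sense(); r=R.from_quat(s["tool_rot"]); M=r.as_matrix()
    print("t",round(s["t"],2),"tcp",np.round(s["tcp_pos"],4),"F",np.round(s["force"],1),"yaw_y",round(np.arctan2(M[1,1],M[0,1]),3),"gap",round(s["finger_gap"],3),"gf",round(s["gripper_force"],1)); return s,M
def to(M,p,X): return np.round(M.T@(np.array(X)-p)*1000,1)
XW=np.array([np.cos(.168),np.sin(.168),0])
E
python3 - <<'E'
from h import *
s,M=state(); print(to(M,s["tcp_pos"],[.444,-.0128,.045]))
E
```

```text
t 2.25 tcp [0.4363 0.0179 0.2317] F [ 0.9 -0.7 -0.3] yaw_y 0.165 gap 0.003 gf 0.0
[-31.4   2.3 186.7]
```

>>> step_arm(
  targets="-10 1 10 0; -20 2 30 0; -31 2 60 0; -31 2 90 0; -31 2 120 0; -31 2 150 0; -31 2 175 0; -31 2 186 0; -31 2 186 0; -31 2 186 0",
)

```text
t: 3.25
tcp_pos: [0.4431, -0.0098, 0.0457]
tool_rot: [0.645, 0.764, 0.0, 0.0]
force: [-0.3, 0.7, 1.2]
finger_gap: -0.001
gripper_force: 0.0
```

Run:
```python
from h import *
s,M=state(); im=manip.snapshot("top"); cv2.imwrite("pics/top1.png",cv2.resize(im[150:340,150:400,::-1],None,fx=3,fy=3))
```

```text
t 3.25 tcp [ 0.4431 -0.0098  0.0457] F [-0.3  0.7  1.2] yaw_y 0.169 gap -0.001 gf 0.0
```

View pics/top1.png

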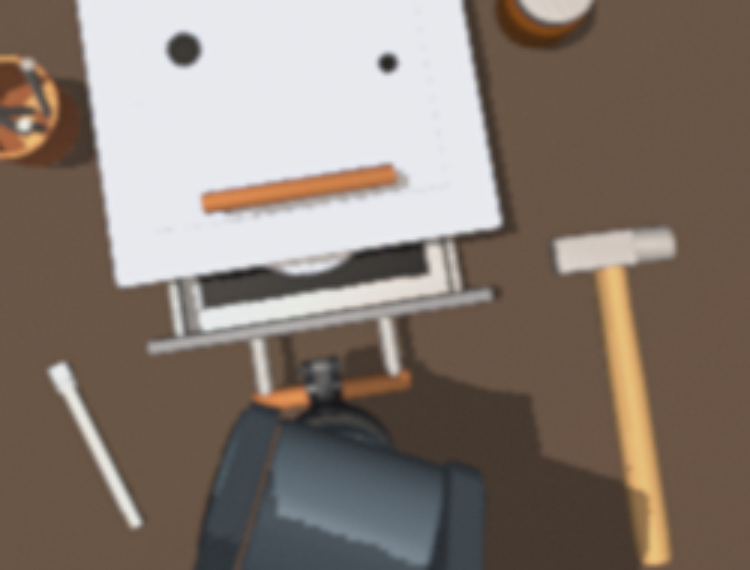

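The closed fingers stand at about (340,410) in the crop, centred in front of the pull bar, with the bystanders clear. Pushing now.

>>> step_arm(
  targets="0 4 0 0; 0 9 0 0; 0 14 0 0; 0 19 0 0; 0 24 0 0; 0 28 0 0; 0 32 0 0; 0 36 0 0; 0 40 0 0; 0 44 0 0; 0 48 0 0; 0 48 0 0",
)

```text
t: 4.5
tcp_pos: [0.4914, -0.0019, 0.0453]
tool_rot: [0.645, 0.764, 0.001, 0.001]
force: [0.2, -1.2, -0.2]
finger_gap: 0.005
gripper_force: 0.1
```

>>> step_arm(
  targets="0 2 0 0; 0 4 0 0; 0 6 0 0; 0 7 0 0; 0 8 0 0; 0 8 0 0",
)

```text
t: 5.1
tcp_pos: [0.4984, -0.0007, 0.0453]
tool_rot: [0.645, 0.764, 0.0, 0.0]
force: [-0.7, -1.0, 0.2]
finger_gap: 0.003
gripper_force: 0.7
```

Run:
```python
from h import *
s,M=state()
im=manip.snapshot("top"); cv2.imwrite("pics/top2.png",cv2.resize(im[150:340,150:400,::-1],None,fx=3,fy=3))
```

```text
t 5.1 tcp [ 0.4984 -0.0007  0.0453] F [-0.7 -1.   0.2] yaw_y 0.168 gap 0.003 gf 0.7
```

View pics/top2.png

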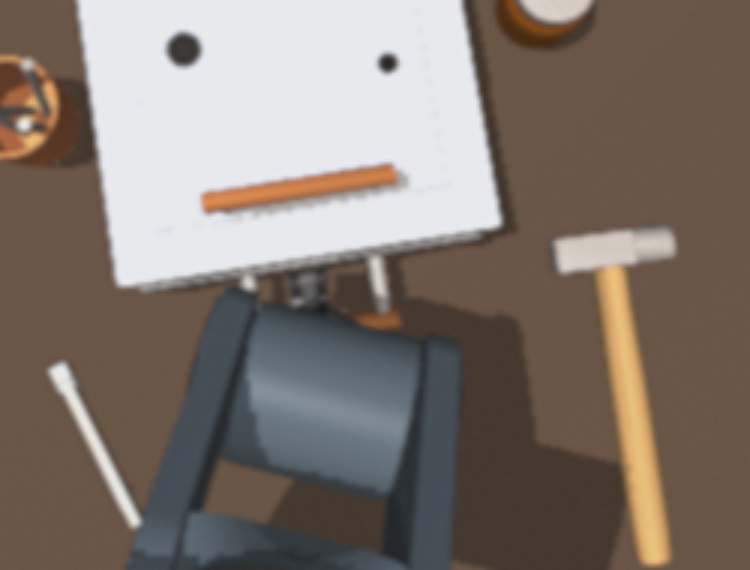

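The drawer face is now nearly under the lid's edge, around (310,262). I'll press on until the force rises.

>>> step_arm(
  targets="0 1 0 0; 0 2 0 0; 0 3 0 0; 0 4 0 0; 0 4 0 0; 0 4 0 0",
)

```text
t: 5.75
tcp_pos: [0.5009, -0.0001, 0.0453]
tool_rot: [0.645, 0.764, -0.001, -0.001]
force: [-3.8, -4.3, 1.2]
finger_gap: -0.005
gripper_force: 2.3
```

>>> step_arm(
  targets="0 1 0 0; 0 2 0 0; 0 3 0 0; 0 4 0 0; 0 4 0 0; 0 4 0 0",
)

```text
t: 6.35
tcp_pos: [0.5009, 0.0, 0.0453]
tool_rot: [0.645, 0.764, -0.004, -0.004]
force: [-10.6, -10.0, 7.5]
finger_gap: 0.003
gripper_force: 6.4
```

The TCP has stopped and the force is rising, so the drawer is home. I'll retreat and go up over the lid handle with the gripper open.

>>> step_arm(
  targets="0 -12 0 0; 0 -25 0 0; 0 -25 -30 0; 0 -25 -70 0; 0 -25 -115 0; 0 -25 -160 0; 0 -22 -195 0; 0 -5 -205 0; 0 30 -210 0; 0 70 -210 0; 0 95 -210 0; 0 104 -210 0",
  gripper=0,
  squeeze=60,
)

```text
t: 7.55
tcp_pos: [0.6114, 0.0188, 0.2554]
tool_rot: [0.645, 0.764, 0.001, 0.001]
force: [-0.2, -0.3, 0.3]
finger_gap: 0.999
gripper_force: 0.0
```

Run:
```python
from h import *
s,M=state(); print(to(M,s["tcp_pos"],[.608,.0155,.166]))
im=manip.snapshot("scene"); cv2.imwrite("pics/sc3.png",cv2.resize(im[60:290,140:400,::-1],None,fx=2.5,fy=2.5))
```

```text
t 7.55 tcp [0.6114 0.0188 0.2554] F [-0.2 -0.3  0.3] yaw_y 0.169 gap 0.999 gf 0.0
[-2.7 -4.2 89.4]
```

View pics/sc3.png

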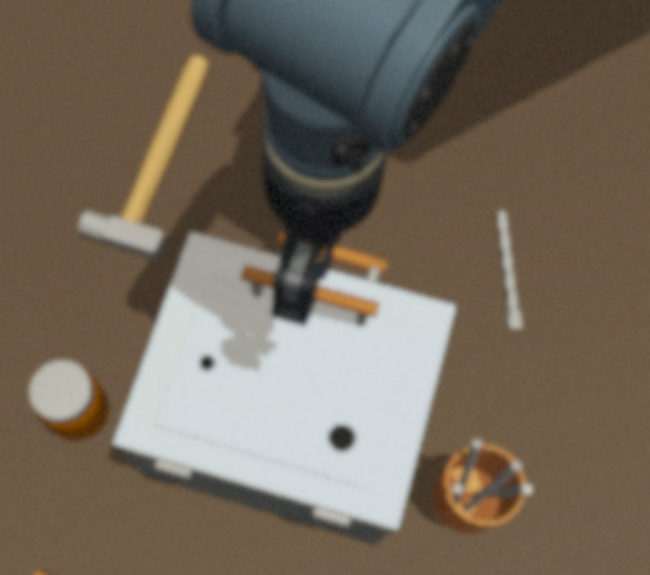

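The drawer is shut: the pull at (330,250) sits close against the lid's edge. The open gripper at (295,280) straddles the handle bar. I'll descend, then close.

>>> step_arm(
  targets="-2 -4 10 0; -2 -4 25 0; -2 -4 45 0; -2 -4 62 0; -2 -4 77 0; -2 -4 86 0; -2 -4 89 0; -2 -4 89 0; -2 -4 89 0",
)

```text
t: 8.5
tcp_pos: [0.6051, 0.0153, 0.167]
tool_rot: [0.645, 0.764, 0.0, 0.001]
force: [-0.3, -1.0, -0.0]
finger_gap: 1.001
gripper_force: 0.0
```

>>> step_arm(
  targets="0 0 0 0; 0 0 0 0; 0 0 0 0; 0 0 0 0; 0 0 0 0; 0 0 0 0; 0 0 0 0; 0 0 0 0; 0 0 0 0; 0 0 0 0; 0 0 0 0; 0 0 0 0",
  gripper=1,
  squeeze=60,
)

```text
t: 9.7
tcp_pos: [0.6084, 0.0161, 0.1669]
tool_rot: [0.645, 0.764, 0.003, 0.003]
force: [6.6, 2.6, -2.3]
finger_gap: 0.138
gripper_force: 58.4
```

>>> step_arm(
  targets="0 1 0 0; 0 3 0 0; 0 3 -1 0; 0 3 -2 0; 0 3 -3 0; 0 3 -4 0; 0 3 -5 0; 0 3 -6 0; 0 3 -6 0",
  squeeze=80,
)

```text
t: 10.6
tcp_pos: [0.609, 0.0162, 0.1692]
tool_rot: [0.645, 0.764, 0.001, 0.0]
force: [10.6, 1.5, -18.0]
finger_gap: 0.134
gripper_force: 78.0
```

>>> step_arm(
  targets="0 1 0 0; 0 2 -1 0; 0 3 -1 0; 0 3 -2 0; 0 3 -2 0; 0 4 -3 0; 0 4 -3 0",
)

```text
t: 11.3
tcp_pos: [0.6097, 0.0163, 0.1713]
tool_rot: [0.645, 0.764, -0.002, -0.003]
force: [5.9, -1.6, -17.0]
finger_gap: 0.13
gripper_force: 78.9
```

>>> step_arm(
  targets="0 0 -1 0; 0 1 -2 0; 0 1 -3 0; 0 1 -4 0; 0 2 -5 0; 0 2 -6 0; 0 2 -6 0; 0 2 -6 0",
)

```text
t: 12.1
tcp_pos: [0.6136, 0.017, 0.1814]
tool_rot: [0.645, 0.764, -0.0, -0.0]
force: [4.0, -1.0, -9.2]
finger_gap: 0.135
gripper_force: 79.6
```

>>> step_arm(
  targets="0 1 -2 0; 0 1 -3 0; 0 2 -5 0; 0 3 -6 0; 0 3 -8 0; 0 4 -9 0; 0 4 -9 0; 0 4 -9 0; 0 4 -9 0; 0 4 -9 0",
)

```text
t: 13.1
tcp_pos: [0.6175, 0.0176, 0.1905]
tool_rot: [0.645, 0.764, -0.0, -0.0]
force: [-1.0, -2.0, -3.9]
finger_gap: 0.132
gripper_force: 78.7
```

Run:
```python
from h import *
s,M=state()
im=manip.snapshot("scene"); cv2.imwrite("pics/sc4.png",cv2.resize(im[60:290,140:400,::-1],None,fx=2.5,fy=2.5)); state()
```

```text
t 13.1 tcp [0.6175 0.0176 0.1905] F [-1.  -2.  -3.9] yaw_y 0.168 gap 0.132 gf 78.7
t 13.15 tcp [0.6174 0.0176 0.1904] F [-0.7 -3.  -2.7] yaw_y 0.168 gap 0.132 gf 78.7
```

View pics/sc4.png

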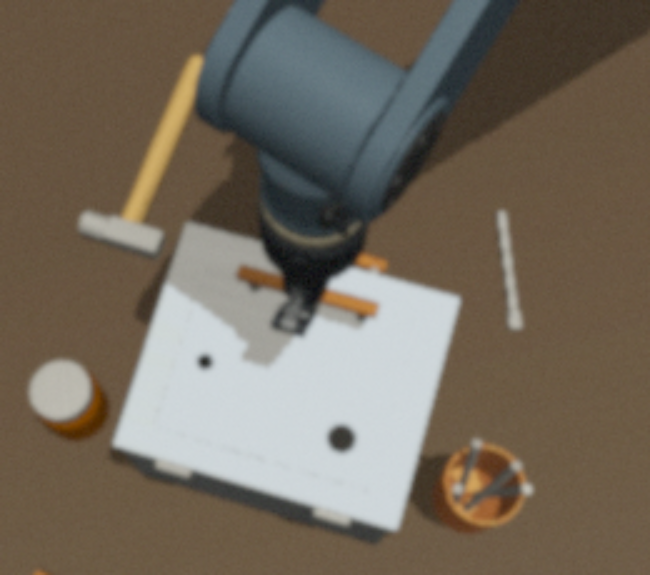

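The lid's front corners moved from (190,232) to (186,222) and from (456,305) to (460,297), so it is up. The TCP moved 23.5 mm up and about 9 mm back, which matches 0.15 rad. The lid is held still and the bystanders have not moved.

```bash
python3 -c "
from station import manip
print(manip.sign_off())"
```

```text
the job is handed in; nothing more can be done
None
```

I pushed the drawer home, broke the lid free without letting it fly open, and handed the job in holding it still by the handle at about 0.15 rad (front edge about 30 mm up). The bystanders were untouched; the sign-off gave no verdict back.

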